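Turn the workbench suction up one click and start it

ROBOT

A 6-joint arm with a two-finger parallel gripper is mounted at the origin on the work surface. World frame = base frame: x ahead of the robot, y to its left, z up, the work surface at z = 0. Lengths are in m, angles in degrees, forces in N, time in s.
With the tool pointing down it reaches from about 0.35 to 0.875 m from the base axis. Payload 4.2 kg.
Tool frame: the origin (TCP) lies at the very end of the fingers, on their centre line; the grasp point (between the pads) lies 19 mm behind it; z points along the fingers, y is the direction in which the jaws open and shut (so a half turn about z gives the same grasp; the last joint's range is limited). The gripper opens to 87 mm and grips with 3 to 60 N. Pads are 19 mm wide; open, the fingers measure 117 mm over their backs; the gripper's body (75 mm by 190 mm) begins 51 mm behind the grasp point.
Start: joints at [-57.491, 22.042, 0.453, 0, -68.411, -14.817], TCP at [0.19, -0.595, 0.223] pointing down, gripper open.
Joint ranges: [-179.83, 179.83], [-69.29, 118.12], [-61.27, 80.66], [-181.25, 117.63], [-171.15, -9.14], [-177.46, 177.46]. Speed limits (degrees/s): [159.86, 159.86, 180, 180, 180, 180].

INTERFACE

Orientations are given as a 3x3 rotation matrix whose columns are the frame's x, y, z axes.
In Python, from station import r, imaging gives the robot as it stands. The module is installed in compiled form; this text tells all that it offers.
- The arm moves only by the tool move_arm, never from a script. Its argument "motion" is one flat list of numbers, 7 for each row, row after row: the shift along the tool's x, y, z in units of 40 mm (1.0 is 40 mm), then the turn, a rotation vector about the tool's x, y, z in units of 5 degrees (1.0 is 5 degrees), then the gripper's target within -1 to 1 (shut at 1, half-way at 0, fully open at -1). In form: [dx, dy, dz, wx, wy, wz, gripper, dx, dy, dz, wx, wy, wz, gripper, ...]. A call has 1 to 20 rows; each row is the pose to reach, as a shift and turn from the pose measured when the call began, along the tool's axes at that moment; what a row does not reach only later rows make up. A row lasts 1/12 s, in which the tool goes at most 41.7 mm and 7.16 degrees, less where a joint would pass 70% of its speed; a pose out of reach is approached as far as the arm can. A call with a gripper value outside its range is refused whole. The fingers move at their own pace and stop on an object; the grip force is fixed at half the most. Time passes only in rows, so rows that repeat a pose let the fingers close. It gives the time, the measured TCP pose, the force and the opening at its end, in the units of the state.
- r.sense(): the state, without advancing time (a new reading comes with each control period).
- imaging.capture(name): name is "side" or "top" or "wrist"; returns the picture (384x512x3 uint8, blue, green, red); there is no depth.
- imaging.camera_params(name): a dict with "intrinsics" (3x3 intrinsics, pixels), "world_from_camera" (4x4, takes a point from camera to world coordinates). Camera axes: x right, y down, z forward; pixel columns grow to the right and rows downward; lengths in m; the calibration is good to about 2 mm. The wrist camera is an equidistant fisheye: a pixel r from the principal point sees the ray r / f radians off the axis. A picture is of the moment at which its call begins: read the wrist's pose just before it. camera_params takes no time and is no camera call; for the wrist camera it gives the pose at the moment of the call.
- r.finish_job(): hands the job in, once; it reports no verdict.
The state is a dict: "time_s": time; "joints": joint angles; "joint_velocities": joint speeds; "effort": joint torques, N m; "tcp_pos": TCP position; "ee_rot": TCP orientation; "wrist_force": force on the tool from outside, world axes, zero at the start; "moment": the same for the moment, N m; "gripper_width": opening from 0.0 (shut) to 1.0 (fully open).
Only numpy, scipy, OpenCV 4.12 (cv2) and the standard library are available. Lean on these libraries where they do the work, as an engineer would, in place of code of your own. Each camera call takes 0.05 s, during which the arm holds its last target.

TASK

Turn the suction up one step: with a fingertip on the big flat knurled dial of the control box, rub it round clockwise from the one-dot mark until it clicks into the next detent, its white line at the two dots. Then press the round start button beside it fully down and let it spring back. Only touch and push, never pick anything up; do not press start before the dial is set, and leave the small timer knob and all the things lying about as they are.

Things in the scene. Friction and masses are not known exactly. Their poses are not given: they have to be found in the camera images.
- control_box: grey steel control box fixed to the bench, 170 (x) x 310 (y) x 70 mm high, origin at the centre of its underside; front looks to its -x. On its flat top, in its own frame: dial axis at x 0, y +60 mm; start button at x -38, y -45; timer knob at x +40, y -45; screw jar about x 0, y -120
- two_dots (a point): the two white dots on the box's top, 60 mm from the dial's axis straight along the box's +x; one dot lies 45 degrees anticlockwise (seen from above) of it about the dial, three dots 45 degrees clockwise
- dial (a joint): big black knurled dial, turned about its vertical axis (rad, grows clockwise seen from above): 0 at one dot (start), 0.785 at two dots, 1.571 at three; stops at -0.12 and 1.69. Detents pull it into the nearest of the three; leaving one takes about 0.07 N m; about half-way (0.4 rad) it snaps over to the next
- dial_top (a point): centre of the dial's flat smooth top face, on its axis, 95 mm above the bench; turns with the dial. Dial 96 mm across (too wide to pinch), 22 mm thick, with 30 ridges round the rim. A fingertip pressed down with 6 to 10 N some 30 mm off the axis and led round an arc carries it by friction
- dial_mark (a point): outer end of the white line on the dial's top face, 44.5 mm from the axis; this end points at the dots
- start (a joint): travel of the start button (m): 0 is up, 0.006 fully down; it springs back, fully down takes about 5 N
- start_top (a point): centre of the top face of the round black start button, 28 mm across, pressed straight down
- timer (a joint): small timer knob with a bar grip on the box, 44 mm tall over the box's top: leave alone (rad)
- screw_jar: small clear screw jar with a steel lid, 38 mm across, 50 mm tall, standing on the right-hand end (-y) of the control box's top; origin at the centre of its underside; leave alone
- glue_bottle: white glue bottle with a thin black spout, 60 mm across, 190 mm tall, standing left (+y) of the box; origin at the centre of its underside; leave alone
- hammer: hammer, 280 mm long, lying right (-y) of the box; origin at the centre of its underside; leave alone
- glue_brush: glue brush lying between the robot and the box; origin at the centre of its underside; leave alone
- offcut: plywood offcut 150 x 90 x 18 mm lying behind the box; origin at the centre of its underside; leave alone
- dowel_tray: grey tray of dowels, 120 x 160 x 45 mm, at the left; origin at the centre of its underside; leave alone
- timer_end (a point): front end of the timer knob's bar grip, 14 mm off its axis, at its top

How it is judged:
By the outcome, as a careful person would: the job done as asked, in the order asked, and still so for the second after the job is handed in, with the robot touching nothing.
It also fails if it takes over 48 s, if anything falls off the work surface, if the arm or the gripper's body presses on something with over 40 N, if the wrist force passes 120 N, or if a joint passes its speed limit or range.

## Working session

There is one attempt and no reset: what is moved stays moved. The work goes in short steps, Python scripts to look and compute and a tool call to move; the robot and the scene stay as the last step left them, time stands still between calls to the robot, and variables do not carry over. Pictures are saved under pics/ and viewed, and the job is handed in when it is done.

Besides the shell and the picture viewer there is one more tool, called after "Emit:" as a command line: name --argument value ..., lists and objects as JSON in quotes. move_arm: Moves the arm, as the interface text tells. Its arguments: {"type":"object","properties":{"motion":{"type":"array","items":{"type":"number"}}},"required":["motion"]}

```bash
mkdir -p pics; python3 - <<'E'
from station import r, imaging
import cv2
s=r.sense(); print(s)
for n in ["top","side","wrist"]:
    p=imaging.camera_params(n); print(n,p)
    cv2.imwrite(f"pics/{n}0.png",imaging.capture(n))
E
```

```text
{'time_s': 0.0, 'joints': array([-5.74907352e+01,  2.20886200e+01,  3.79023991e-01, -2.83850155e-02,
       -6.84092348e+01, -1.48167175e+01]), 'joint_velocities': array([-0.07057683, -0.04012408,  0.03198884, -0.02544811,  0.06462318,
       -0.0028375 ]), 'effort': array([-4.24409509e-04, -3.90664923e+01,  1.87407482e+01,  4.22013894e+00,
        1.10095425e-02, -2.30133583e-04]), 'tcp_pos': array([ 0.18977806, -0.59486065,  0.22147855]), 'ee_rot': array([[-9.52756521e-01, -3.03734234e-01, -7.26143010e-04],
       [-3.03735090e-01,  9.52754433e-01,  1.99653824e-03],
       [ 8.54189590e-05,  2.12276994e-03, -9.99997743e-01]]), 'wrist_force': array([-0.3295784 , -0.14653604,  0.14957909]), 'moment': array([ 0.02489495,  0.01439049, -0.00891158]), 'gripper_width': 1.0027349701115453}
top {'intrinsics': array([[483.96648518,   0.        , 242.44561027],
       [  0.        , 483.96648518, 195.76071391],
       [  0.        ,   0.        ,   1.        ]]), 'world_from_camera': array([[ 0.02218034, -0.99623522,  0.08380583,  0.45000607],
       [-0.999606  , -0.02354126, -0.01528573,  0
[... 320 characters left out ...]
om_camera': array([[ 0.99958407, -0.01341324,  0.02553001,  0.53620832],
       [-0.02723002, -0.73054173,  0.68232492, -0.6467102 ],
       [ 0.00949855, -0.6827363 , -0.73060312,  0.87350724],
       [ 0.        ,  0.        ,  0.        ,  1.        ]])}
wrist {'intrinsics': array([[297.31863964,   0.        , 255.50709137],
       [  0.        , 297.31863964, 192.50349432],
       [  0.        ,   0.        ,   1.        ]]), 'world_from_camera': array([[-0.30332992,  0.91399858,  0.26943932,  0.1155918 ],
       [ 0.95288165,  0.29013562,  0.08853187, -0.61852157],
       [ 0.00274406,  0.28359815, -0.95893929,  0.38382116],
       [ 0.        ,  0.        ,  0.        ,  1.        ]])}
```

View pics/top0.png

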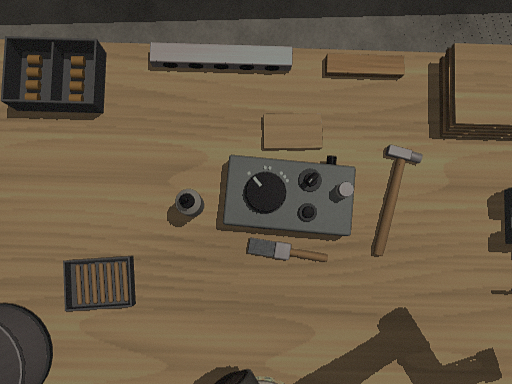

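View pics/side0.png

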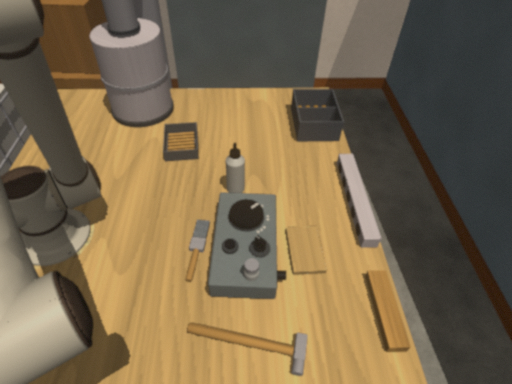

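The top view shows the dial at about (265,192), the start button at (308,212), the timer at (310,180) and the jar at (344,190). The side view agrees with this. Next I'll measure them.

```bash
cat > h.py <<'E'
import numpy as np, cv2
from station import r, imaging
def cast(n,uv,z,p=None):
    p=p or imaging.camera_params(n); K=p["intrinsics"];T=p["world_from_camera"]
    d=T[:3,:3]@np.linalg.inv(K)@np.array([uv[0],uv[1],1.]); o=T[:3,3]
    return o+d*(z-o[2])/d[2]
def proj(n,P):
    p=imaging.camera_params(n);T=p["world_from_camera"]
    c=T[:3,:3].T@(np.array(P)-T[:3,3]); q=p["intrinsics"]@c; return q[:2]/q[2]
E
python3 - <<'E'
from h import *
im=cv2.imread("pics/top0.png")
g=cv2.cvtColor(im,cv2.COLOR_BGR2GRAY)
m=((g<50)*255).astype(np.uint8); m[:150]=0;m[240:]=0;m[:,:222]=0;m[:,358:]=0
cs,_=cv2.findContours(m,cv2.RETR_EXTERNAL,cv2.CHAIN_APPROX_NONE)
for c in cs:
    if cv2.contourArea(c)>40:
        e=cv2.fitEllipse(c); print("dark",np.round(e[0],1),np.round(e[1],1),cv2.contourArea(c))
        for z in(.095,.08): print(z,cast("top",e[0],z).round(4))
# box: grey-blue mask on top
hsv=cv2.cvtColor(im,cv2.COLOR_BGR2HSV)
print(im[225,290],im[165,240])
b=im.astype(int); mm=(((b[...,0]-b[...,2])>3)*255).astype(np.uint8); mm[:145]=0;mm[245:]=0;mm[:,:215]=0;mm[:,365:]=0
mm=cv2.morphologyEx(mm,cv2.MORPH_OPEN,np.ones((5,5)))
c=max(cv2.findContours(mm,0,2)[0],key=cv2.contourArea); R=cv2.minAreaRect(cv2.convexHull(c)); print(R); print(cv2.boxPoints(R))
crop=cv2.resize(im[145:245,215:365],None,fx=5,fy=5,interpolation=cv2.INTER_CUBIC); cv2.imwrite("pics/topc.png",crop)
s=cv2.imread("pics/side0.png"); cv2.imwrite("pics/sidec.png",cv2.resize(s[185:305,200:300],None,fx=5,fy=5,interpolation=cv2.INTER_CUBIC))
E
```

```text
dark [266.5 230.5] [  6.  208.3] 101.5
0.095 [ 4.651e-01 -4.000e-04  9.500e-02]
0.08 [ 0.4653 -0.0014  0.08  ]
dark [307.6 211.7] [11.5 12.3] 108.5
0.095 [ 0.5115 -0.0964  0.095 ]
0.08 [ 0.5123 -0.0987  0.08  ]
dark [336.6 194.3] [13.5 16.8] 88.5
0.095 [ 0.5542 -0.1646  0.095 ]
0.08 [ 0.5555 -0.1677  0.08  ]
dark [308.2 181.1] [19.  20.3] 196.5
0.095 [ 0.584  -0.0971  0.095 ]
0.08 [ 0.5858 -0.0993  0.08  ]
dark [264.  192.6] [40.  43.1] 1347.5
0.095 [0.5541 0.0071 0.095 ]
0.08 [0.5554 0.0062 0.08  ]
dark [330.4 160.1] [ 8.5 13. ] 62.5
0.095 [ 0.6353 -0.1493  0.095 ]
0.08 [ 0.6378 -0.1522  0.08  ]
[81 86 84] [89 91 90]Traceback (most recent call last):
  File "<stdin>", line 15, in <module>
ValueError: max() iterable argument is empty
```

```bash
python3 - <<'E'
from h import *
im=cv2.imread("pics/top0.png")
cv2.imwrite("pics/topc.png",cv2.resize(im[145:245,215:365],None,fx=5,fy=5,interpolation=cv2.INTER_CUBIC))
s=cv2.imread("pics/side0.png"); cv2.imwrite("pics/sidec.png",cv2.resize(s[185:305,200:300],None,fx=5,fy=5,interpolation=cv2.INTER_CUBIC))
b=im.astype(int); sat=b.max(2)-b.min(2)
mm=((sat<14)*255).astype(np.uint8); mm[:145]=0;mm[245:]=0;mm[:,:215]=0;mm[:,365:]=0
mm=cv2.morphologyEx(mm,cv2.MORPH_OPEN,np.ones((7,7)))
c=max(cv2.findContours(mm,0,2)[0],key=cv2.contourArea); R=cv2.minAreaRect(cv2.convexHull(c)); print(R); 
for q in cv2.boxPoints(R): print(q,cast("top",q,.07).round(4))
E
```

```text
((289.29400634765625, 191.83477783203125), (128.178466796875, 77.4344482421875), 5.04245138168335)
[222.04979 224.76912] [0.4768 0.1045 0.07  ]
[228.85582 147.63435] [0.6639 0.0928 0.07  ]
[356.5382  158.90044] [ 0.644 -0.218  0.07 ]
[349.73218 236.0352 ] [ 0.4568 -0.2021  0.07  ]
```

View pics/topc.png

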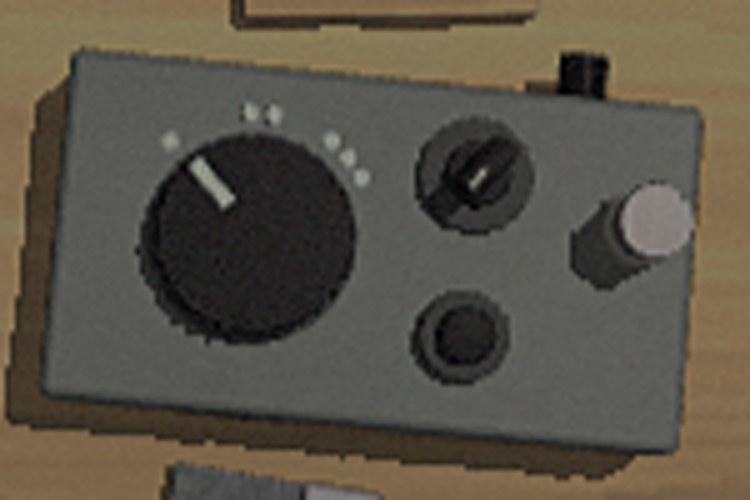

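View pics/sidec.png

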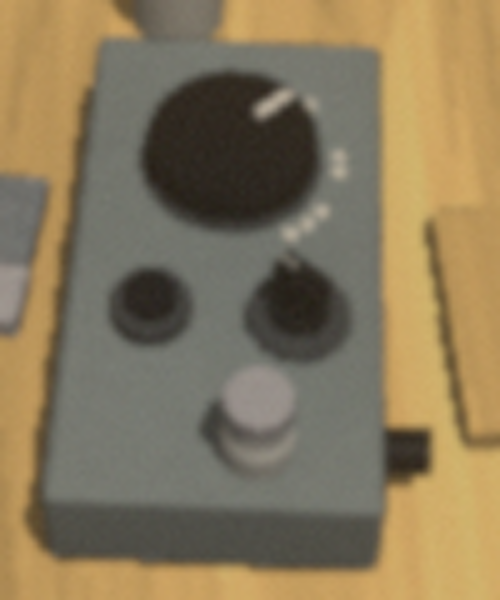

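The crops are clear: the white line sits at the single dot, with the dial face centred near crop (252,238), the button cap near (467,334) and the box corners visible. I'll fit the box pose and cross-check it with the side view.

```bash
python3 - <<'E'
from h import *
t=lambda x,y:((x+.5)/5-.5+215,(y+.5)/5-.5+145)
s=lambda x,y:((x+.5)/5-.5+200,(y+.5)/5-.5+185)
B=np.array([[.085,.155],[.085,-.155],[-.085,-.155],[-.085,.155]])
for n,f,pts in[("top",t,[(80,52),(702,108),(675,450),(45,393)]),("side",s,[(378,48),(380,498),(48,500),(100,43)])]:
    W=np.array([cast(n,f(*p),.07)[:2] for p in pts]); c=W.mean(0); 
    H=(B).T@(W-c); a=np.arctan2(H[0,1]-H[1,0],H[0,0]+H[1,1]); R=np.array([[np.cos(a),-np.sin(a)],[np.sin(a),np.cos(a)]])
    print(n,c.round(4),np.degrees(a).round(2),"res mm",((W-c-B@R.T)*1e3).round(1).tolist())
    for k,q in dict(dial=(0,.06),start=(-.038,-.045),timer=(.04,-.045),two=(.06,.06)).items(): print(k,(c+R@q).round(4))
def tri(a,b):
    A=[];o=[]
    for n,uv in(("top",a),("side",b)):
        T=imaging.camera_params(n)["world_from_camera"]; p=cast(n,uv,0); d=p-T[:3,3]; d/=np.linalg.norm(d)
        M=np.eye(3)-np.outer(d,d);A.append(M);o.append(M@p)
    return np.linalg.solve(sum(A),sum(o))
for k,a,b in[("dial",(252,238),(230,144)),("start",(467,334),(150,293)),("mark",(194,160),(292,93)),("two",(262,114),(340,163)),("jar",(657,219),(258,397))]:
    print(k,tri(t(*a),s(*b)).round(4),cast("top",t(*a),.095).round(4),cast("side",s(*b),.095).round(4))
E
```

```text
top [ 0.5532 -0.0567] -3.94 res mm [[-2.7, -3.9], [-1.3, 2.9], [2.4, 3.8], [1.6, -2.8]]
dial [0.5573 0.0031]
start [ 0.5122 -0.099 ]
timer [ 0.59   -0.1044]
two [ 0.6172 -0.001 ]
side [ 0.5546 -0.0575] -3.38 res mm [[-0.7, -3.7], [-5.2, 8.9], [3.1, 1.3], [2.8, -6.6]]
dial [0.5581 0.0024]
start [ 0.514  -0.1002]
timer [ 0.5919 -0.1048]
two [ 0.618  -0.0011]
dial [0.5567 0.0041 0.0843] [0.5551 0.0047 0.095 ] [ 0.5569 -0.0046  0.095 ]
start [ 0.5128 -0.0984  0.0883] [ 0.5122 -0.0974  0.095 ] [ 0.5133 -0.103   0.095 ]
mark [0.5923 0.0328 0.094 ] [0.5915 0.0328 0.095 ] [0.5929 0.032  0.095 ]
two [ 6.184e-01 -4.000e-04  7.150e-02] [0.6142 0.0011 0.095 ] [ 0.6168 -0.0193  0.095 ]
jar [ 0.5659 -0.1812  0.1198] [ 0.5687 -0.1869  0.095 ] [ 0.5667 -0.1659  0.095 ]
```

```bash
cat >> h.py <<'E'
from scipy.spatial.transform import Rotation as Ro
def go(P,yaw):
    """units to reach P with tool down, tool y axis at yaw deg"""
    s=r.sense(); R0=np.array(s["ee_rot"]); a=np.radians(yaw)
    y=np.array([np.cos(a),np.sin(a),0]); z=np.array([0,0,-1.]); x=np.cross(y,z)
    R1=np.stack([x,y,z],1); rv=Ro.from_matrix(R0.T@R1).as_rotvec(degrees=True)
    return np.r_[R0.T@(np.array(P)-s["tcp_pos"])/.04, rv/5].round(3)
E
python3 - <<'E'
from h import *
print(go([.528,-.0085,.22],202.5))
E
```

```text
[-1.2509e+01  1.1402e+01  6.0000e-02  1.5000e-02  1.4000e-02 -1.8963e+01]
```

Emit:
move_arm --motion '[-12.5,11.4,0,0,0,-19,1,-12.5,11.4,0,0,0,-19,1,-12.5,11.4,0,0,0,-19,1,-12.5,11.4,0,0,0,-19,1,-12.5,11.4,0,0,0,-19,1,-12.5,11.4,0,0,0,-19,1,-12.5,11.4,0,0,0,-19,1,-12.5,11.4,0,0,0,-19,1,-12.5,11.4,0,0,0,-19,1,-12.5,11.4,0,0,0,-19,1,-12.5,11.4,0,0,0,-19,1,-12.5,11.4,0,0,0,-19,1,-12.5,11.4,0,0,0,-19,1,-12.5,11.4,0,0,0,-19,1,-12.5,11.4,0,0,0,-19,1,-12.5,11.4,0,0,0,-19,1,-12.5,11.4,0,0,0,-19,1,-12.5,11.4,0,0,0,-19,1,-12.5,11.4,0,0,0,-19,1,-12.5,11.4,0,0,0,-19,1]'

```text
time_s: 1.82
tcp_pos: [0.5268, -0.0095, 0.2221]
ee_rot: [[0.385, -0.923, -0.002], [-0.923, -0.385, 0.001], [-0.002, 0.001, -1.0]]
wrist_force: [-1.0, -0.1, -0.3]
gripper_width: 0.003
```

```bash
python3 - <<'E'
from h import *
for n in("wrist","side"): 
    p=imaging.camera_params(n); im=imaging.capture(n); cv2.imwrite(f"pics/{n}1.png",im)
    if n=="wrist": print(p["world_from_camera"].round(4).tolist())
print(go([.528,-.0085,.12],202.5), r.sense()["joints"].round(1))
E
```

```text
[[-0.9231, -0.3683, -0.1106, 0.557], [-0.3846, 0.8846, 0.2637, -0.0812], [0.0007, 0.286, -0.9582, 0.3842], [0.0, 0.0, 0.0, 1.0]]
[-1.700e-02 -3.700e-02  2.563e+00  2.000e-03  2.000e-02  1.800e-02] [ 16.5  12.5 -13.2  -0.1 -64.3   6.1]
```

View pics/wrist1.png

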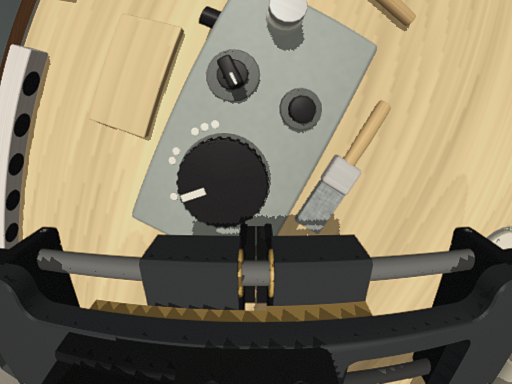

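View pics/side1.png

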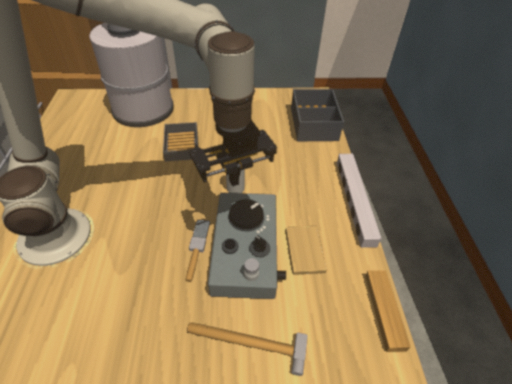

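The wrist view gives a sharp look: dial face at about (222,181), start cap at (302,109), line at the one dot. I'll refine both positions with fisheye rays.

```bash
cat >> h.py <<'E'
def castw(uv,z,p):
    K=p["intrinsics"];T=p["world_from_camera"]; d=np.array([uv[0]-K[0,2],uv[1]-K[1,2]]); rr=np.hypot(*d); th=rr/K[0,0]
    v=np.r_[np.sin(th)*d/rr,np.cos(th)]; w=T[:3,:3]@v; o=T[:3,3]; return o+w*(z-o[2])/w[2]
E
python3 - <<'E'
from h import *
p=imaging.camera_params("wrist"); im=cv2.imread("pics/wrist1.png")
g=cv2.cvtColor(im,6); m=((g<45)*255).astype(np.uint8); m[225:]=0; m=cv2.morphologyEx(m,cv2.MORPH_OPEN,np.ones((3,3)))
for c in cv2.findContours(m,0,1)[0]:
    if cv2.contourArea(c)>150:
        h=cv2.convexHull(c)
        for z in (.095,.088,.073):
            W=np.array([castw(q[0],z,p)[:2] for q in h]).astype(np.float32); (cc,rad)=cv2.minEnclosingCircle(W)
            e=cv2.fitEllipse(W*1000); print(z,np.array(cc).round(4),round(rad,4),np.round(e[0],1),np.round(e[1],1))
for k,uv in dict(one=(174,196),two=(173.5,156)).items(): print(k,castw(uv,.07,p).round(4))
print("mark",castw((181,198),.095,p).round(4))
E
```

```text
0.095 [0.8219 0.1322] 0.0205 [820.9 132.8] [19.7 40.9]
0.088 [0.8283 0.1374] 0.021 [827.3 138. ] [20.2 41.9]
0.073 [0.8421 0.1484] 0.0221 [840.9 149.1] [21.2 44. ]
0.095 [0.8212 0.0802] 0.0189 [820.7  80.4] [21.4 37.6]
0.088 [0.8276 0.0842] 0.0194 [827.   84.3] [22.  38.5]
0.073 [0.8413 0.0925] 0.0204 [840.7  92.7] [23.1 40.5]
0.095 [0.5577 0.0033] 0.048 [558.5   3.3] [93.6 94.9]
0.088 [0.5577 0.0053] 0.0491 [558.6   5.3] [95.9 97.1]
0.073 [0.5578 0.0097] 0.0516 [558.7   9.7] [100.7 102.1]
0.095 [0.8205 0.028 ] 0.0176 [820.5  28. ] [23.5 34.6]
0.088 [0.8268 0.0306] 0.018 [826.8  30.7] [24.1 35.5]
0.073 [0.8405 0.0363] 0.0189 [840.5  36.4] [25.3 37.3]
0.095 [ 0.5141 -0.0963] 0.0135 [513.3 -95. ] [21.1 26.2]
0.088 [ 0.5131 -0.0967] 0.0139 [512.2 -95.4] [21.6 26.9]
0.073 [ 0.5109 -0.0974] 0.0146 [510.  -96.1] [22.7 28.2]
0.095 [ 0.821  -0.0243] 0.0161 [820.4 -24. ] [25.5 32. ]
0.088 [ 0.8273 -0.0229] 0.0165 [826.8 -22.7] [26.1 32.7]
0.073 [ 0.841  -0.0199] 0.0174 [840.5 -19.7] [27.4 34.4]
one [0.6049 0.0444 0.07  ]
two [0.6201 0.0009 0.07  ]
mark [0.5933 0.0335 0.095 ]
```

Both views agree: dial axis about (0.558, 0.003), button about (0.513, -0.097). I'll descend to just above the dial.

```bash
python3 - <<'E'
from h import *
print(go([.5303,-.0085,.102],202.5))
E
```

```text
[ 6.000e-03 -9.000e-02  3.013e+00  2.000e-03  2.000e-02  1.800e-02]
```

Emit:
move_arm --motion '[0,-0.09,0.8,0,0,0,1,0,-0.09,1.6,0,0,0,1,0,-0.09,2.4,0,0,0,1,0,-0.09,2.8,0,0,0,1,0,-0.09,3,0,0,0,1,0,-0.09,3,0,0,0,1,0,-0.09,3,0,0,0,1]'

```text
time_s: 2.5
tcp_pos: [0.5308, -0.0089, 0.1034]
ee_rot: [[0.384, -0.923, 0.001], [-0.923, -0.384, 0.001], [-0.001, -0.001, -1.0]]
wrist_force: [0.5, 0.2, 0.7]
gripper_width: 0.011
```

```bash
python3 - <<'E'
from h import *
s=r.sense();print(s["tcp_pos"],s["wrist_force"],go([.5303,-.0085,.095],202.5))
E
```

```text
[ 0.53075038 -0.00887173  0.10337483] [0.50199896 0.15505569 0.74215827] [-0.013  0.007  0.209 -0.012  0.012  0.012]
```

Emit:
move_arm --motion '[0,0,0.1,0,0,0,1,0,0,0.17,0,0,0,1,0,0,0.21,0,0,0,1,0,0,0.23,0,0,0,1,0,0,0.23,0,0,0,1,0,0,0.23,0,0,0,1]'

```text
time_s: 3.0
tcp_pos: [0.5312, -0.0089, 0.0954]
ee_rot: [[0.384, -0.923, 0.002], [-0.923, -0.384, 0.001], [-0.0, -0.002, -1.0]]
wrist_force: [-2.3, -0.6, 6.5]
gripper_width: 0.009
```

Emit:
move_arm --motion '[0,0,0.03,0,0,0,1,0,0,0.03,0,0,0,1,0,0,0.03,0,0,0,1]'

```text
time_s: 3.25
tcp_pos: [0.5312, -0.0089, 0.0954]
ee_rot: [[0.385, -0.923, 0.002], [-0.923, -0.385, 0.001], [0.0, -0.003, -1.0]]
wrist_force: [-2.4, 0.0, 6.7]
gripper_width: 0.006
```

Contact is steady at 6.7 N. Now I'll lead the dial clockwise about 47°, turning the tool with it and pressing slightly harder.

Emit:
move_arm --motion '[0,0,0.045,0,0,0,1,-0.038,-0.001,0.045,0,0,0.6,1,-0.077,-0.004,0.045,0,0,1.2,1,-0.115,-0.009,0.045,0,0,1.8,1,-0.152,-0.016,0.045,0,0,2.4,1,-0.19,-0.025,0.045,0,0,3,1,-0.227,-0.036,0.045,0,0,3.6,1,-0.263,-0.049,0.045,0,0,4.2,1,-0.298,-0.063,0.045,0,0,4.8,1,-0.333,-0.08,0.045,0,0,5.4,1,-0.367,-0.098,0.045,0,0,6,1,-0.4,-0.118,0.045,0,0,6.6,1,-0.431,-0.14,0.045,0,0,7.2,1,-0.461,-0.163,0.045,0,0,7.8,1,-0.49,-0.188,0.045,0,0,8.4,1,-0.518,-0.215,0.045,0,0,9,1,-0.536,-0.233,0.045,0,0,9.4,1,-0.536,-0.233,0.045,0,0,9.4,1]'

```text
time_s: 4.75
tcp_pos: [0.5306, 0.0148, 0.0953]
ee_rot: [[-0.413, -0.911, 0.001], [-0.911, 0.413, 0.001], [-0.001, -0.001, -1.0]]
wrist_force: [-6.1, 2.1, 12.4]
gripper_width: 0.008
```

```bash
python3 - <<'E'
from h import *
cv2.imwrite("pics/wrist2.png",imaging.capture("wrist"))
E
```

```text
(no output)
```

View pics/wrist2.png

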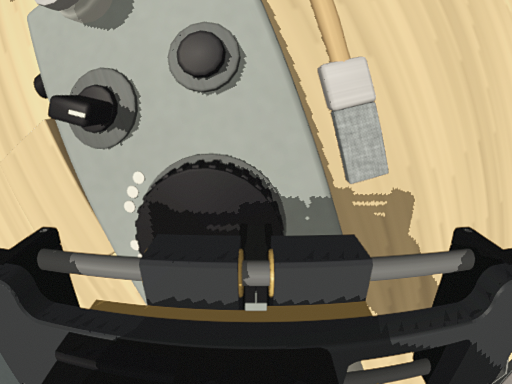

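The line is hidden behind the gripper in this view, so I'll lift straight up and check.

Emit:
move_arm --motion '[0,0,-0.2,0,0,0,1,0,0,-0.8,0,0,0,1,0,0,-1.6,0,0,0,1,0,0,-2.4,0,0,0,1,0,0,-3,0,0,0,1,0,0,-3,0,0,0,1]'

```text
time_s: 5.3
tcp_pos: [0.534, 0.0152, 0.2218]
ee_rot: [[-0.411, -0.911, 0.014], [-0.912, 0.411, 0.003], [-0.008, -0.011, -1.0]]
wrist_force: [-0.3, 0.3, 1.7]
gripper_width: 0.007
```

```bash
python3 - <<'E'
from h import *
p=imaging.camera_params("wrist");im=imaging.capture("wrist");cv2.imwrite("pics/wrist3.png",im)
s=imaging.capture("side");cv2.imwrite("pics/side3.png",cv2.resize(s[185:305,200:300],None,fx=5,fy=5,interpolation=2))
import pickle;pickle.dump(p,open("p3","wb"))
print(go([.513,-.097,.15],157.5),r.sense()["tcp_pos"])
E
```

```text
[ 2.741 -0.742  1.656 -0.032  0.042 -0.371] [0.53092158 0.01496651 0.21657591]
```

View pics/wrist3.png

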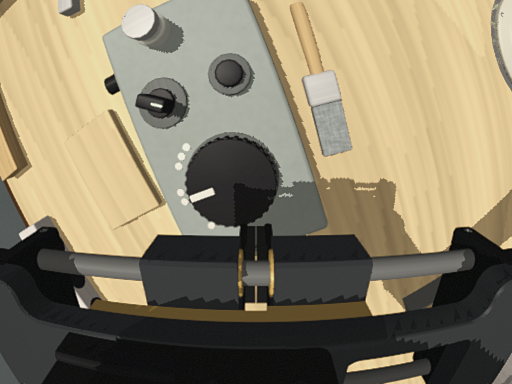

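View pics/side3.png

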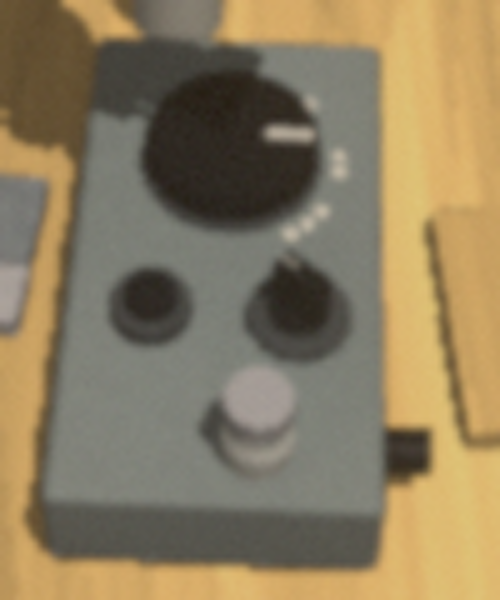

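Now the line points at the pair of dots near (182,197) in the wrist view. I'll measure its angle.

```bash
python3 - <<'E'
from h import *
import pickle;p=pickle.load(open("p3","rb"));im=cv2.imread("pics/wrist3.png")
g=im.min(2); m=((g>150)*255).astype(np.uint8); m[:, :170]=0; m[:140]=0;m[230:]=0;m[:,230:]=0
n,l,st,ct=cv2.connectedComponentsWithStats(m)
C=np.array([.558,.003])
for i in range(1,n):
    if st[i,4]>8:
        if st[i,4]>80:
            q=np.argwhere(l==i)[:,::-1]; W=np.array([castw(u,.095,p)[:2] for u in q]); W-=0
            d=W-W.mean(0); v=np.linalg.svd(d,full_matrices=False)[2][0]; print("line dir",np.degrees(np.arctan2(v[1],v[0])),"from C",np.degrees(np.arctan2(*(W.mean(0)-C)[::-1])),"far",np.linalg.norm(W-C,axis=1).max())
        else:
            w=castw(ct[i],.07,p)[:2]; print("dot",ct[i].round(1),np.degrees(np.arctan2(*(w-C)[::-1])).round(1),np.linalg.norm(w-C).round(4))
t=[cast("side",((x+.5)/5-.5+200,(y+.5)/5-.5+185),.095) for x,y in((315,134),(265,132))]; print([np.degrees(np.arctan2(*(a[:2]-C)[::-1])) for a in t], np.degrees(np.arctan2(*(t[0]-t[1])[[1,0]])))
E
```

```text
line dir 69.68296363335902 from C -14.518480389644 far 0.08570146581296834
line dir -3.76421454440107 from C -0.835767550538871 far 0.0459362762892809
[np.float64(-1.6999989484964306), np.float64(1.8770535401953576)] -4.087626664991374
```

The line's direction is -3.8° (side view -4.1°), equal to the box yaw, so the dial is at two dots. Now I'll move above the start button.

```bash
python3 - <<'E'
from h import *
import pickle;p=pickle.load(open("p3","rb"))
print([castw((229,72),z,p).round(4) for z in(.085,.09)], castw((231,74),.072,p).round(4))
print(go([.513,-.0975,.115],157.5),r.sense()["tcp_pos"])
E
```

```text
[array([ 0.5128, -0.0981,  0.085 ]), array([ 0.5126, -0.0974,  0.09  ])] [ 0.5124 -0.0971  0.072 ]
[ 2.756 -0.744  2.531 -0.032  0.042 -0.371] [0.53092158 0.01496651 0.21657591]
```

Emit:
move_arm --motion '[0.9,-0.25,0,0,0,-0.3,1,1.8,-0.5,0,0,0,-0.3,1,2.75,-0.74,0,0,0,-0.3,1,2.75,-0.74,0.8,0,0,-0.3,1,2.75,-0.74,1.6,0,0,-0.3,1,2.75,-0.74,2.2,0,0,-0.3,1,2.75,-0.74,2.5,0,0,-0.3,1,2.75,-0.74,2.5,0,0,-0.3,1,2.75,-0.74,2.5,0,0,-0.3,1]'

```text
time_s: 6.15
tcp_pos: [0.5121, -0.0974, 0.115]
ee_rot: [[-0.388, -0.922, 0.001], [-0.922, 0.388, 0.002], [-0.002, 0.0, -1.0]]
wrist_force: [0.6, -0.2, 0.7]
gripper_width: 0.004
```

```bash
python3 - <<'E'
from h import *
im=imaging.capture("side");cv2.imwrite("pics/side4.png",cv2.resize(im[155:305,180:310],None,fx=4,fy=4,interpolation=2))
print(go([.513,-.0975,.09],157.5),r.sense()["tcp_pos"],r.sense()["wrist_force"])
E
```

```text
[ 0.008  0.002  0.655 -0.029  0.036 -0.067] [ 0.51310081 -0.09727836  0.11619316] [ 0.69590454  0.73522168 -0.95018944]
```

View pics/side4.png

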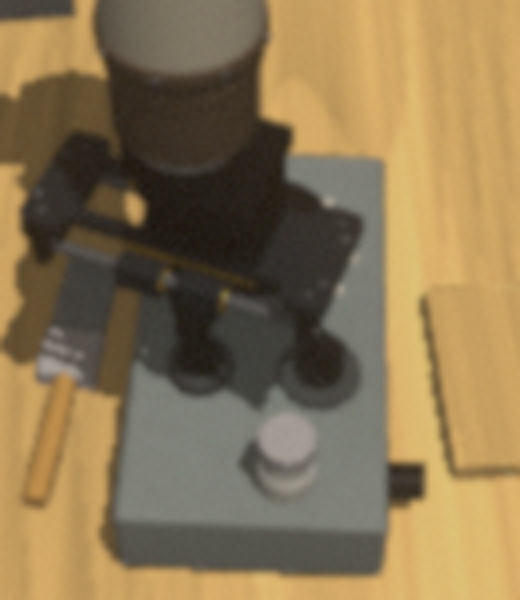

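The fingertip stands over the start cap, clear of the timer and jar. I'll press in steps.

Emit:
move_arm --motion '[0,0,0.35,0,0,0,1,0,0,0.6,0,0,0,1,0,0,0.7,0,0,0,1,0,0,0.75,0,0,0,1,0,0,0.75,0,0,0,1]'

```text
time_s: 6.62
tcp_pos: [0.5136, -0.097, 0.0869]
ee_rot: [[-0.388, -0.922, 0.004], [-0.922, 0.388, 0.002], [-0.003, -0.003, -1.0]]
wrist_force: [-1.1, 2.0, 4.9]
gripper_width: 0.004
```

Emit:
move_arm --motion '[0,0,0.05,0,0,0,1,0,0,0.08,0,0,0,1,0,0,0.08,0,0,0,1]'

```text
time_s: 6.87
tcp_pos: [0.5137, -0.097, 0.0863]
ee_rot: [[-0.387, -0.922, 0.005], [-0.922, 0.387, 0.001], [-0.003, -0.004, -1.0]]
wrist_force: [-5.7, 2.7, 14.8]
gripper_width: 0.004
```

Emit:
move_arm --motion '[0,0,0.05,0,0,0,1,0,0,0.1,0,0,0,1,0,0,0.1,0,0,0,1]'

```text
time_s: 7.12
tcp_pos: [0.5137, -0.097, 0.0861]
ee_rot: [[-0.385, -0.923, 0.006], [-0.923, 0.385, 0.0], [-0.002, -0.005, -1.0]]
wrist_force: [-8.5, 3.6, 22.7]
gripper_width: 0.001
```

It is bottomed at z = 0.086 with force well above 5 N. I'll release slowly, reading force against height, to confirm the spring travel.

Emit:
move_arm --motion '[0,0,-0.02,0,0,0,1,0,0,-0.04,0,0,0,1,0,0,-0.04,0,0,0,1]'

```text
time_s: 7.37
tcp_pos: [0.5139, -0.097, 0.0888]
ee_rot: [[-0.385, -0.923, 0.007], [-0.923, 0.385, 0.0], [-0.003, -0.006, -1.0]]
wrist_force: [-0.6, 1.0, 3.1]
gripper_width: 0.008
```

Emit:
move_arm --motion '[0,0,-0.03,0,0,0,1,0,0,-0.06,0,0,0,1,0,0,-0.06,0,0,0,1]'

```text
time_s: 7.62
tcp_pos: [0.5139, -0.0971, 0.0913]
ee_rot: [[-0.385, -0.923, 0.007], [-0.923, 0.385, 0.0], [-0.003, -0.006, -1.0]]
wrist_force: [-0.4, 1.2, 2.0]
gripper_width: 0.002
```

Emit:
move_arm --motion '[0,0,-0.03,0,0,0,1,0,0,-0.05,0,0,0,1,0,0,-0.05,0,0,0,1]'

```text
time_s: 7.87
tcp_pos: [0.5138, -0.0971, 0.093]
ee_rot: [[-0.385, -0.923, 0.007], [-0.923, 0.385, 0.0], [-0.003, -0.006, -1.0]]
wrist_force: [-0.4, 0.3, -0.3]
gripper_width: 0.003
```

Emit:
move_arm --motion '[0,0,-0.5,0,0,0,1,0,0,-1.3,0,0,0,1,0,0,-2.1,0,0,0,1,0,0,-2.9,0,0,0,1,0,0,-3.4,0,0,0,1,0,0,-3.4,0,0,0,1,0,0,-3.4,0,0,0,1]'

```text
time_s: 8.45
tcp_pos: [0.5133, -0.097, 0.2298]
ee_rot: [[-0.386, -0.923, 0.009], [-0.923, 0.386, 0.001], [-0.005, -0.008, -1.0]]
wrist_force: [-0.1, -0.5, -0.3]
gripper_width: 0.004
```

```bash
python3 - <<'E'
from h import *
cv2.imwrite("pics/wrist5.png",imaging.capture("wrist"))
print(r.sense()["tcp_pos"],r.sense()["wrist_force"])
E
```

```text
[ 0.51243036 -0.09704069  0.22834335] [ 0.06249638  0.51569578 -0.85289294]
```

View pics/wrist5.png

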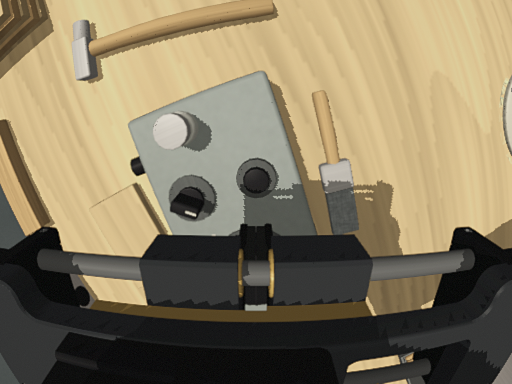

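The force fell from 3.1 N to 2.0 N to 0 over z = 0.0888 to 0.093, while the hard stop was at 0.086. That matches a full 6 mm spring travel. The button is up, and the jar and timer are unmoved. Last, a check on the dial.

```bash
python3 - <<'E'
from h import *
s=imaging.capture("side");t=imaging.capture("top")
cv2.imwrite("pics/s6.png",np.hstack([cv2.resize(s[140:300,180:310],(390,480)),cv2.resize(t[140:260,170:370],(400,480))]))
E
```

```text
(no output)
```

View pics/s6.png

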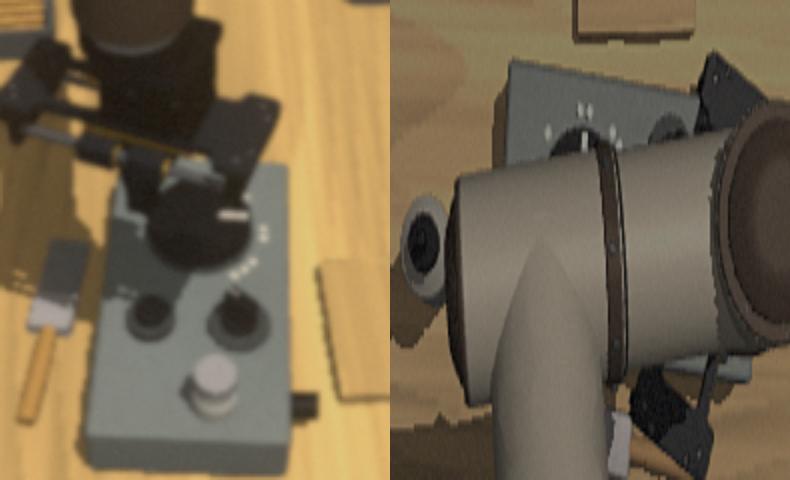

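The line is still at the two dots in both views, nothing has been disturbed, and the gripper is clear of everything, so I'm handing in.

```bash
python3 -c "
from station import r
print(r.finish_job())"
```

```text
the job is handed in; nothing more can be done
None
```

The dial is set to two dots and the start button was then pressed fully down and let spring back. I handed the job in after about 9 s on the robot's clock.

- **Dial:** I pressed the shut fingertips about 29 mm off the axis and led the dial about 47° clockwise. After lifting, the white line pointed along -3.8° in the wrist view and -4.1° in the side view. The box is turned about -3.8°, so that is two dots. It was still there in the last side and top pictures.
- **Start button:** it met a hard stop at z ≈ 0.086. On slow release the force fell from 3.1 N to 2.0 N to 0 by z ≈ 0.093, which fits the full 6 mm travel. The last wrist picture shows the button up.
- **Other things:** the timer knob, jar and brush look unmoved in the last pictures, and so does what shows of the other things. The gripper was about 0.23 m up and touching nothing.

**Checks that disagreed:**
- **Forces:** the force on the dial reached 12.4 N at the end of the arc, above the suggested 6 to 10 N. The press on the button peaked at about 23 N, well over the 5 N needed. Both are below the failure limits.
- **Dots:** my automatic dot detection found no dots, so the dial check rests on the line's direction against the box's yaw and on looking at the pictures.

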